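Push a board home in the squaring jig

TASK

With the fingertips, push the pale board along the table into the corner of the dark wooden squaring jig, so that its long side lies flush against the fence and its left end is fully home against the end stop. Only slide it: do not pick it up or tip it. Leave the other things where they are and finish with the hand clear.

Things in the scene. Friction and masses are not known exactly. Their poses are not given: they have to be found in the camera images.
- board_center (a point): centre (half-way up) of the pale sawn pine board that lies flat in front of the jig: 45x140x19 mm, about 70 g, loose. Its own x runs across its width, y along its length, z up
- squaring_jig: dark hardwood squaring jig fixed to the table: an L of two strips 22 mm high (26 with the steel brace at the corner). Origin: inner corner of the L, at table height. Far strip (fence, 26 mm thick): face in the jig's plane x = 0, from y = +30 to -220 mm. Left strip (end stop, 30 mm thick): face in the plane y = 0, from x = -6 to -46 mm. x points away from the robot, z up; yaw varies
- home (a point): where the board's centre is when home in the jig: x = -22.5, y = -70, z = 9.5 mm in the jig's frame, same axes; a home board's length lies along y. The board's centre starts 50 to 105 mm nearer the robot than this (along the jig's x) and 20 to 100 mm to its right (along -y), turned up to 0.4 rad either way
- spare_offcut: sawn wooden offcut, 42x125x16 mm, thinner and a little shorter than the board; bystander, on the right of the work. Origin under its centre, on the table
- cork_block: sanding block, 60x100x34 mm; bystander on the right. Origin under its centre, on the table
- tape_rule: yellow tape measure, 35x107x64 mm; bystander on the right. Origin under its centre, on the table
- driver: screwdriver with yellow handle, 211 mm long; bystander on the left. Origin under its centre, on the table
- wood_chisel: chisel with wooden handle, 277 mm long; bystander on the left. Origin under its centre, on the table
- glue: yellow glue bottle with red nozzle standing upright, 60 mm across and 176 mm tall; bystander on the left, behind the jig's end. Origin under its centre, on the table
- board: the same pale board, its origin under its centre at table height
There are look-alikes about, which are no part of the job. What is shaped like the board but green is not meant.

How it is judged:
At the end, for the whole second after the job is handed in: The board lies flat on the table at rest, its centre within 3 mm of touching the fence and within 3 mm of touching the end stop, its length parallel to the fence within 0.03 rad (x of board_center in the frame of squaring_jig between -0.0255 and -0.019 m and y of board_center in the frame of squaring_jig between -0.073 and -0.066 m and angle between the y axis of board_center and the y axis of squaring_jig, either way round below 0.03 rad and height (world z) of board_center below 0.0125 m and angle between board_center's own z axis and vertical below 0.06 rad and linear speed of board below 0.01 m/s).
It fails at once if the board is lifted 8 mm or more off the table, or tipped by more than 0.2 rad (height (world z) of board_center above 0.0175 m or angle between board_center's own z axis and vertical above 0.2 rad).
It fails at once if another thing on the table (offcut, sanding block, tape measure, screwdriver, chisel or glue bottle) is moved by more than 25 mm (distance of any of spare_offcut, cork_block, tape_rule, driver, wood_chisel, glue from where it was at the start of the episode above 0.025 m).
It also fails if it takes over 53 s, if anything falls off the work surface, if the arm or the gripper's body presses on something with over 40 N, if the wrist force passes 120 N, or if a joint passes its speed limit or range.

ROBOT

A 7-joint arm with a two-finger parallel gripper is mounted at the origin on a cart in front of the work surface, level with it; the furniture and walls round the work are solid. World frame = base frame: x ahead of the robot, y to its left, z up, the work surface at z = 0. Lengths are in m, angles in rad, forces in N, time in s.
With the tool pointing down it reaches from about 0.35 to 0.9 m from the base axis. Payload 19.9 kg.
Tool frame: the origin (TCP) lies midway between the tips of the shut fingers; the grasp point (between the pads) lies 19 mm behind it (grip_depth is the distance from the TCP to the grasp point, in m); x points along the fingers, y is the direction in which the jaws open and shut, and the axes are right-handed (so a half turn about x gives the same grasp; the last joint's range is limited). The gripper opens to 94 mm and grips with 3 to 60 N. Pads are 16 mm wide; open, the fingers measure 119 mm over their backs; the gripper's body (75 mm by 177 mm) begins 78 mm behind the grasp point.
Start: joints at [1.081, 0.417, -0.01, 1.614, 0.005, 1.111, -0.053], TCP at [0.271, -0.563, 0.205] pointing down, gripper open.
Joint ranges: [-2.81, 2.81], [-0.39, 2.02], [-1.27, 1.25], [0.06, 2.57], [-1.19, 4.33], [0.19, 2], [-2.82, 2.82]. Speed limits (rad/s): [1.89, 1.89, 2.39, 2.39, 3.01, 3.01, 3.01].

INTERFACE

Orientations are given as a 3x3 rotation matrix whose columns are the frame's x, y, z axes.
In Python, from cell import * gives the robot as it stands.
- The arm moves only by the tool step_arm, never from a script. Its argument "targets" is a list of rows, each a list of 2 entries, a list of its own where there are three numbers: the shift along the tool's x, y, z in m, then the turn, a rotation vector about the tool's x, y, z in degrees. A call has 1 to 10 rows; each row shifts and turns the commanded pose from where the row before left it, along the tool's axes as they then stand; what a row does not reach is not made up. A row lasts 1/8 s, in which the tool goes at most 62.5 mm and 10.7 degrees, less where a joint would pass 70% of its speed; a pose out of reach is approached as far as the arm can. A call is refused whole if a number of a shift passes 0.0625 or a number of a turn 10.7, either way. A call with a gripper value outside its range is refused whole. "jaw" is the finger opening in m, from 0 to 0.094, set as the call begins (left out, the last holds). The fingers move at their own pace and stop on an object; "force" is the grip in N (left out, the last holds). Time passes only in rows, so rows that do not move let the fingers close. It gives the time, the measured TCP pose, the force and the opening at its end, in the units of the state.
- get_obs(): the state, without advancing time (a new reading comes with each control period).
- get_image(name): name is "scene" or "top" or "wrist"; returns (picture, depth): 420x560x3 uint8, red, green, blue; 420x560 float32, m along the optical axis (not along the pixel's ray), 0 where there is no reading.
- camera_params(name): a dict with "camera_matrix" (3x3 intrinsics, pixels), "R" (3x3) and "t" (3): a world point X has camera coordinates R X + t. Camera axes: x right, y down, z forward; pixel columns grow to the right and rows downward; lengths in m; the calibration is good to about 2 mm. A picture is of the moment at which its call begins: read the wrist's pose just before it. camera_params takes no time and is no camera call; for the wrist camera it gives the pose at the moment of the call.
- job_done(): hands the job in, once; it reports no verdict.
The state is a dict: "time_s": time; "joints": joint angles; "joint_vel": joint speeds; "tau": joint torques, N m; "tcp_pos": TCP position; "orientation": TCP orientation; "contact_force": force on the tool from outside, world axes, zero at the start; "wrist_torque": the same for the moment, N m; "grip_width": opening from 0.0 (shut) to 1.0 (fully open).
Only numpy, scipy, OpenCV 4.12 (cv2) and the standard library are available. Lean on these libraries where they do the work, as an engineer would, in place of code of your own. Each camera call takes 0.05 s, during which the arm holds its last target.

## Working session

There is one attempt and no reset: what is moved stays moved. The work goes in short steps, Python scripts to look and compute and a tool call to move; the robot and the scene stay as the last step left them, time stands still between calls to the robot, and variables do not carry over. Pictures are saved under pics/ and viewed, and the job is handed in when it is done.

Besides the shell and the picture viewer there is one more tool, called after "Emit:" as name(argument=value, ...) on one line, values as JSON. step_arm: Moves the arm, as the interface text tells. Its arguments: {"type":"object","properties":{"targets":{"type":"array","items":{"type":"array"}},"jaw":{"type":"number"},"force":{"type":"number"}},"required":["targets"]}

```bash
mkdir -p pics; ls
python3 - <<'E'
from cell import *
import cv2,numpy as np
o=get_obs();print(o['time_s'],o['tcp_pos'],o['orientation'],o['grip_width'])
for n in ['top','scene']:
    im,d=get_image(n);cv2.imwrite(f'pics/{n}0.png',im[:,:,::-1]);np.savez(f'{n}0.npz',im=im,d=d,**camera_params(n))
    p=camera_params(n);print(n,p['camera_matrix'],p['R'],p['t'])
E
```

```text
pics
0.0 [ 0.27101588 -0.56274337  0.20481691] [[-6.22469400e-04  4.33945906e-01 -9.00938712e-01]
 [ 1.09102914e-03 -9.00938056e-01 -4.33946343e-01]
 [-9.99999211e-01 -1.25306871e-03  8.73587435e-05]] 1.0025164070811605
top [[521.73245649   0.         282.96096985]
 [  0.         521.73245649 207.73357189]
 [  0.           0.           1.        ]] [[ 0.02265156 -0.99958335 -0.01788923]
 [-0.99893385 -0.02190963 -0.04063413]
 [ 0.04022525  0.01879058 -0.99901394]] [-0.00916614  0.54498306  1.57062712]
scene [[405.63642419   0.         276.44849577]
 [  0.         405.63642419 208.9969505 ]
 [  0.           0.           1.        ]] [[-0.82768172 -0.56103483  0.01352342]
 [-0.35563118  0.50570855 -0.78599321]
 [ 0.43413066 -0.65536156 -0.6180872 ]] [0.4349664  0.25218719 1.12361897]
```

View pics/top0.png

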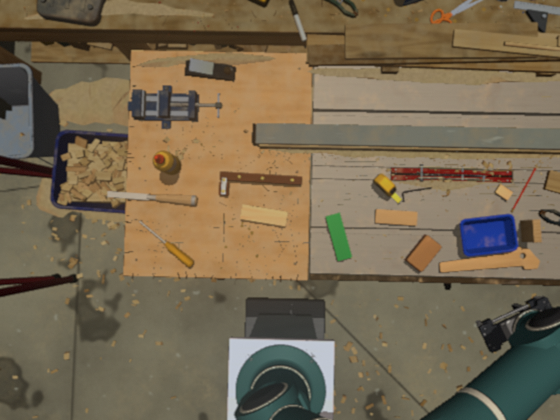

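View pics/scene0.png

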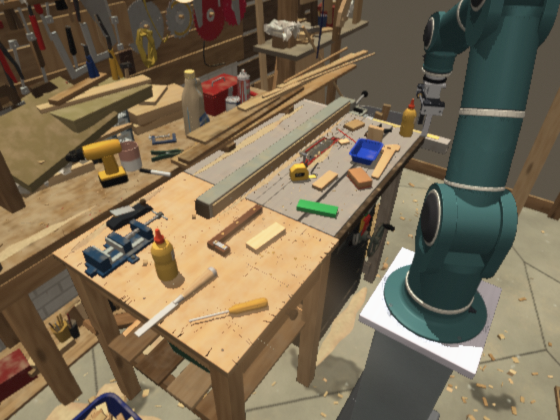

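```bash
cat > h.py <<'E'
import numpy as np,cv2
def pix2world(p,uv,z):
    K,R,t=p['camera_matrix'],p['R'],p['t']
    uv=np.atleast_2d(np.asarray(uv,float)); r=np.c_[uv,np.ones(len(uv))]@np.linalg.inv(K).T@R  # R^T * ray
    c=-R.T@t; s=(z-c[2])/r[:,2]; return c+r*s[:,None]
def w2pix(p,X):
    X=np.atleast_2d(X); c=X@p['R'].T+p['t']; q=c@p['camera_matrix'].T; return q[:,:2]/q[:,2:]
E
python3 - <<'E'
from h import *
q=np.load('top0.npz');im=q['im']
c=im[160:260,190:360,::-1];cv2.imwrite('pics/crop0.png',cv2.resize(c,None,fx=4.5,fy=4.5,interpolation=cv2.INTER_CUBIC))
hsv=cv2.cvtColor(im,cv2.COLOR_RGB2HSV);print(hsv[215,264],hsv[215,225],hsv[218,397], im[215,264],im[215,225])
print(pix2world(q,[[264,215]],.019),pix2world(q,[[230,175]],.022),pix2world(q,[[300,180]],.022), pix2world(q,[[338,237],[165,162],[196,200],[190,262],[397,218],[386,186]],.02))
E
```

```text
[ 19 114 195] [ 16 126 176] [ 16 132 182] [195 162 108] [176 135  89]
[[0.52154455 0.05952607 0.019     ]] [[0.64012606 0.16514082 0.022     ]] [[ 0.62940348 -0.04669701  0.022     ]] [[ 0.4604139  -0.16437335  0.02      ]
 [ 0.67581905  0.36422306  0.02      ]
 [ 0.56232799  0.26638686  0.02      ]
 [ 0.3750571   0.27900051  0.02      ]
 [ 0.52137513 -0.33998002  0.02      ]
 [ 0.61691464 -0.30568716  0.02      ]]
```

View pics/crop0.png

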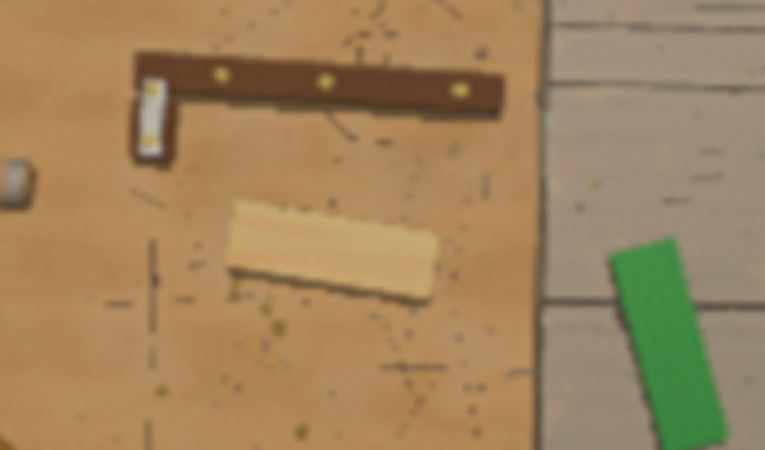

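Run:
```python
from h import *
q=np.load('top0.npz')
f=lambda a,z:pix2world(q,np.array(a)/4.5+[190,160]-0.4,z)
F=f([[135,53],[503,75],[176,92],[500,108]],.022);print(F.round(4))
for a,b in((0,1),(2,3)):
    d=F[a]-F[b];print('yaw',np.arctan2(-d[0],d[1]))
B=f([[236,200],[438,233],[430,292],[229,264]],.019);print(B.round(4),B.mean(0))
d=B[0]-B[1];print(np.arctan2(-d[0],d[1]), np.linalg.norm(d))
```

```text
[[ 0.6505  0.197   0.022 ]
 [ 0.6408 -0.0506  0.022 ]
 [ 0.6248  0.1686  0.022 ]
 [ 0.6186 -0.0491  0.022 ]]
yaw -0.03908804635973185
yaw -0.028398920416871518
[[ 0.5532  0.1267  0.019 ]
 [ 0.534  -0.0094  0.019 ]
 [ 0.4944 -0.0049  0.019 ]
 [ 0.5101  0.1303  0.019 ]] [0.52291509 0.06066788 0.019     ]
-0.13995609071536355 0.13742940777304183
```

Emit:
step_arm(targets=[[[0,-0.02,0],[9.4,0,0]],[[0,-0.05,-0.01],[9.4,0,0]],[[0,-0.05,-0.01],[9.4,0,0]],[[0,-0.055,-0.013],[0,0,0]],[[0,-0.055,-0.013],[0,0,0]],[[0,-0.055,-0.013],[0,0,0]],[[0,-0.055,-0.013],[0,0,0]],[[0,-0.055,-0.013],[0,0,0]],[[0,-0.055,-0.013],[0,0,0]],[[0,-0.055,-0.013],[0,0,0]]], jaw=0.06)

```text
time_s: 1.35
tcp_pos: [0.3696, -0.061, 0.2055]
orientation: [[0.0, -0.043, -0.999], [-0.0, -0.999, 0.043], [-1.0, 0.0, -0.0]]
contact_force: [1.1, -0.5, 0.4]
grip_width: 0.64
```

Emit:
step_arm(targets=[[[0,-0.055,-0.03],[0,0,0]],[[0,-0.055,-0.03],[0,0,0]],[[0,0,0],[0,0,0]],[[0,0,0],[0,0,0]]])

```text
time_s: 1.85
tcp_pos: [0.4337, 0.0439, 0.2051]
orientation: [[-0.001, -0.043, -0.999], [-0.0, -0.999, 0.043], [-1.0, 0.0, 0.001]]
contact_force: [-0.1, -0.8, 0.2]
grip_width: 0.641
```

Run:
```python
from cell import *
import cv2,numpy as np
o=get_obs();print(o['time_s'],o['tcp_pos'],o['orientation'],o['grip_width'],o['joints'])
n='wrist';p=camera_params(n);im,d=get_image(n);cv2.imwrite(f'pics/w1.png',im[:,:,::-1]);np.savez(f'w1.npz',im=im,d=d,**p)
print(-p['R'].T@p['t'],p['R'])
```

```text
1.85 [0.43367818 0.04391972 0.20506313] [[-1.12766032e-03 -4.32149901e-02 -9.99065160e-01]
 [-5.78757754e-05 -9.99065790e-01  4.32150827e-02]
 [-9.99999363e-01  1.06553605e-04  1.12410575e-03]] 0.640625123468673 [ 0.3182859   0.09903192 -0.51558852  2.04373713  0.05728001  1.01348489
 -1.83959733]
[0.50846246 0.03989941 0.38343012] [[-4.34261608e-02 -9.99056620e-01 -1.97887522e-04]
 [-9.65737202e-01  4.19271308e-02  2.56112811e-01]
 [-2.55862903e-01  1.13131035e-02 -9.66646879e-01]]
```

View pics/w1.png

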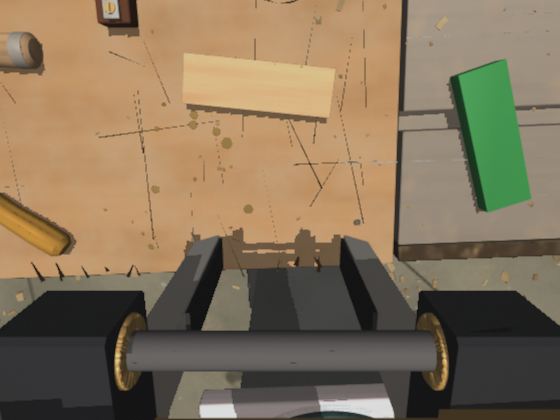

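Emit:
step_arm(targets=[[[0,-0.02,-0.05],[0,0,0]],[[0,-0.01,-0.05],[0,0,0]],[[0,0,0],[0,0,0]],[[0,0,0],[0,0,0]]])

```text
time_s: 2.4
tcp_pos: [0.5345, 0.069, 0.2052]
orientation: [[-0.001, -0.044, -0.999], [-0.0, -0.999, 0.044], [-1.0, 0.0, 0.001]]
contact_force: [-0.7, 0.2, -1.0]
grip_width: 0.64
```

Run:
```python
from cell import *
import cv2,numpy as np
o=get_obs();print(o['time_s'],o['tcp_pos'])
n='wrist';p=camera_params(n);im,d=get_image(n);cv2.imwrite(f'pics/w2.png',im[:,:,::-1]);np.savez(f'w2.npz',im=im,d=d,**p)
```

```text
2.4 [0.53447517 0.06897348 0.20519522]
```

View pics/w2.png

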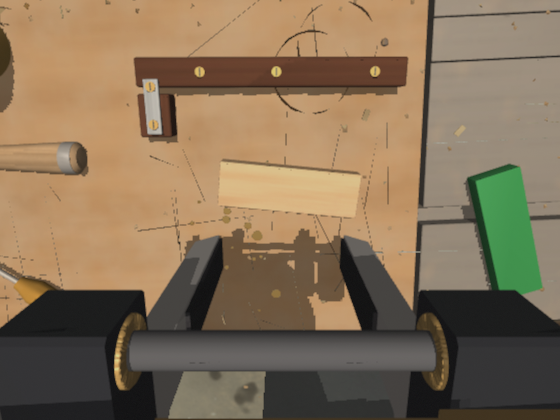

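Run:
```python
from h import *
im=np.load('w2.npz')['im']
cv2.imwrite('pics/w2c.png',cv2.resize(im[45:225,125:415,::-1],None,fx=2.75,fy=2.75,interpolation=cv2.INTER_CUBIC))
```

```text
(no output)
```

View pics/w2c.png

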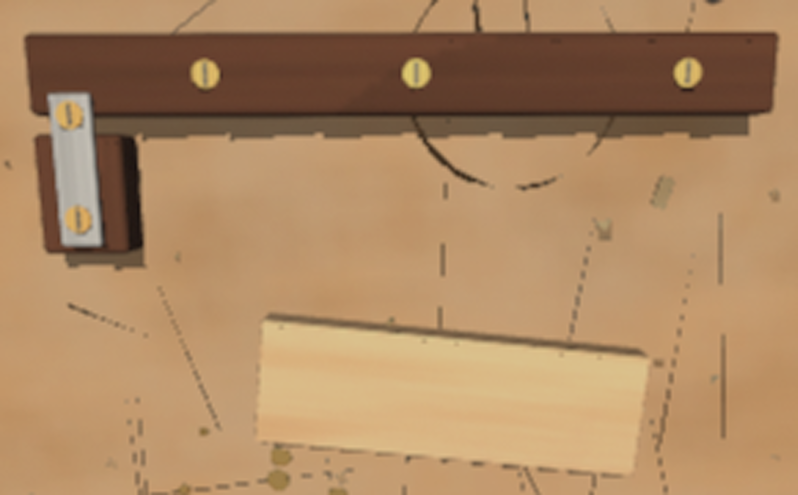

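Run:
```python
from h import *
q=np.load('w2.npz')
f=lambda a,z:pix2world(q,np.array(a)/2.75+[125,45]-0.3,z)
F=f([[37,111],[773,110],[26,35],[777,34],[123,136],[129,248]],.022);print(F.round(4))
for a,b in((0,1),(2,3)):
    d=F[a]-F[b];print('yaw',np.arctan2(-d[0],d[1]),np.linalg.norm(d))
B=f([[265,319],[650,355],[633,474],[257,440]],.019);print(B.round(4))
for a,b in((0,1),(3,2)):
    d=B[a]-B[b];print(np.arctan2(-d[0],d[1]), np.linalg.norm(d))
d=F[0]-F[1];yaw=np.arctan2(-d[0],d[1]);ax=np.array([np.cos(yaw),np.sin(yaw)]);ay=np.array([-ax[1],ax[0]])
px=np.mean([F[0,:2]@ax,F[1,:2]@ax]);py=np.mean([F[4,:2]@ay,F[5,:2]@ay])
corner=px*ax+py*ay;home=corner-.0225*ax-.07*ay
print('corner',corner,'home',home,'fence ends in y',(F[0:2,:2]@ay-py))
print('board in jig',[(B[:,:2]-corner).mean(0)@ax,(B[:,:2]-corner).mean(0)@ay], 'corners',((B[:,:2]-corner)@np.c_[ax,ay]).round(4))
for t in ([.4337,.0439],[.5345,.069]): print((np.array(t)-corner)@np.c_[ax,ay])
```

```text
[[ 0.6307  0.1955  0.022 ]
 [ 0.62   -0.0506  0.022 ]
 [ 0.6546  0.1957  0.022 ]
 [ 0.6439 -0.0509  0.022 ]
 [ 0.6214  0.1677  0.022 ]
 [ 0.5842  0.1701  0.022 ]]
yaw -0.043326476002888026 0.24625792386802522
yaw -0.04336369097635214 0.24683390846917913
[[ 0.5571  0.1257  0.019 ]
 [ 0.538  -0.0109  0.019 ]
 [ 0.4936 -0.0051  0.019 ]
 [ 0.5128  0.1325  0.019 ]]
-0.1387349867024746 0.13795109089244673
-0.13850170651619978 0.1388529377225504
corner [0.62946162 0.16774454] home [0.60395083 0.09878477] fence ends in y [ 0.0277499  -0.21850802]
board in jig [np.float64(-0.09934073947672221), np.float64(-0.11159216481371374)] corners [[-0.0705 -0.0451]
 [-0.0836 -0.1824]
 [-0.1282 -0.1785]
 [-0.115  -0.0403]]
[-0.19021384 -0.13220733]
[-0.09059559 -0.10276494]
```

Emit:
step_arm(targets=[[[0,0.009,0.037],[0,0,0]],[[0,0,0.037],[0,0,0]],[[0.05,0,0],[0,0,0]],[[0.05,0,0],[0,0,0]],[[0.05,0,0],[0,0,0]],[[0.03,0,0],[0,0,0]],[[0.01,0,0],[0,0,0]],[[0,0,0],[0,0,0]],[[0,0,0],[0,0,0]]], jaw=0.07)

```text
time_s: 3.58
tcp_pos: [0.4617, 0.0641, 0.0168]
orientation: [[0.002, -0.044, -0.999], [-0.0, -0.999, 0.044], [-1.0, -0.0, -0.002]]
contact_force: [-0.3, -0.2, 0.6]
grip_width: 0.747
```

Emit:
step_arm(targets=[[[0.009,0,0],[0,0,0]],[[0,0,-0.012],[0,0,0]],[[0,0,-0.012],[0,0,0]],[[0,0,-0.012],[0,0,0]],[[0,0,-0.012],[0,0,0]],[[0,0,-0.012],[0,0,0]],[[0,0,-0.01],[0,0,0]],[[0,0,-0.008],[0,0,0]],[[0,0,0],[0,0,0]]])

```text
time_s: 4.7
tcp_pos: [0.5394, 0.0608, 0.0064]
orientation: [[0.0, -0.044, -0.999], [0.0, -0.999, 0.044], [-1.0, -0.0, -0.0]]
contact_force: [0.1, -1.1, 0.4]
grip_width: 0.744
```

```bash
cat > shot.py <<'E'
import sys
from cell import *
from h import *
o=get_obs()
c=np.array([0.62946,0.16774]);y=-0.0433;ax=np.array([np.cos(y),np.sin(y)]);ay=np.array([-ax[1],ax[0]])
print(o['time_s'],o['tcp_pos'].round(4),'tcp jig',((o['tcp_pos'][:2]-c)@np.c_[ax,ay]).round(4),o['contact_force'].round(1))
n='wrist';p=camera_params(n);im,d=get_image(n);cv2.imwrite(f'pics/{sys.argv[1]}.png',im[:,:,::-1]);np.savez(f'{sys.argv[1]}.npz',im=im,d=d,**p)
E
python3 shot.py w3
```

```text
4.7 [0.5394 0.0608 0.0064] tcp jig [-0.0854 -0.1107] [ 0.1 -1.1  0.4]
```

View pics/w3.png

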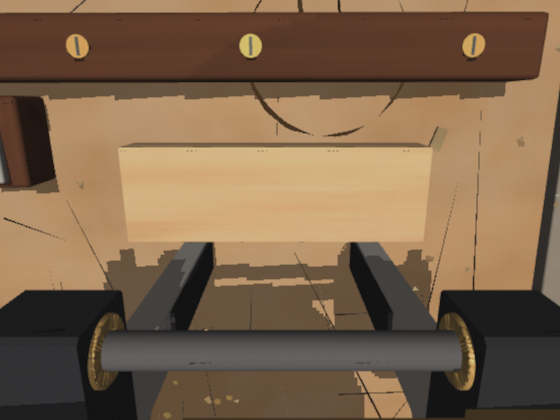

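Emit:
step_arm(targets=[[[0,0,-0.01],[0,0,0]],[[0,0,-0.01],[0,0,0]],[[0,0,-0.006],[0,0,0]],[[0,0,0],[0,0,0]],[[0,0,0],[0,0,0]]])

```text
time_s: 5.38
tcp_pos: [0.5647, 0.0597, 0.0064]
orientation: [[-0.0, -0.043, -0.999], [0.0, -0.999, 0.043], [-1.0, -0.0, 0.0]]
contact_force: [-0.6, -0.5, -0.6]
grip_width: 0.748
```

```bash
python3 shot.py w4
```

```text
5.375 [0.5647 0.0597 0.0064] tcp jig [-0.06   -0.1108] [-0.6 -0.5 -0.6]
```

View pics/w4.png

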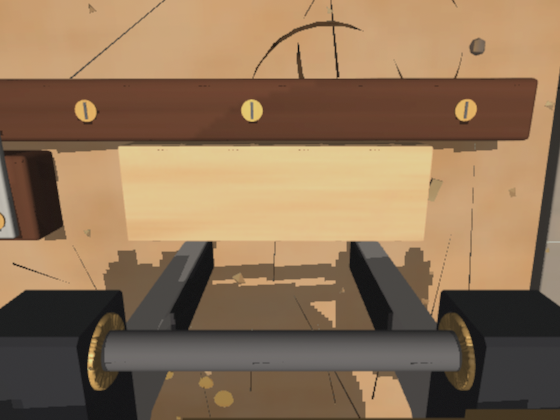

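```bash
cat >> h.py <<'E'
C=np.array([0.62946,0.16774]);_y=-0.0433;AX=np.array([np.cos(_y),np.sin(_y)]);AY=np.array([-AX[1],AX[0]])
def tojig(X): return ((np.atleast_2d(X)[:,:2]-C)@np.c_[AX,AY]).round(4)
E
python3 - <<'E'
from h import *
q=np.load('w4.npz')
print(tojig(pix2world(q,[[121,147],[431,147],[427,240],[127,240]],.019)))
print(tojig(pix2world(q,[[20,139],[300,139],[528,139],[16,153]],.022)))
E
```

```text
[[-0.004  -0.0412]
 [-0.004  -0.1775]
 [-0.0475 -0.18  ]
 [-0.0475 -0.0392]]
[[-0.0003  0.0006]
 [-0.0003 -0.1197]
 [-0.0003 -0.2176]
 [-0.0063  0.0034]]
```

Emit:
step_arm(targets=[[[0,0,0.02],[0,0,0]],[[-0.05,0,0],[0,0,0]],[[0,0.055,0],[0,0,0]],[[0,0.054,0],[0,0,0]],[[0,0,-0.026],[0,0,0]],[[0,0,-0.026],[0,0,0]],[[0.025,0,0],[0,0,0]],[[0.025,0,0],[0,0,0]],[[0,0,0],[0,0,0]],[[0,0,0],[0,0,0]]], jaw=0.0)

```text
time_s: 6.68
tcp_pos: [0.5925, -0.0505, 0.0073]
orientation: [[0.001, -0.043, -0.999], [0.0, -0.999, 0.043], [-1.0, -0.0, -0.001]]
contact_force: [-0.1, -0.3, 0.2]
grip_width: 0.002
```

```bash
python3 shot.py w5
```

```text
6.675 [ 0.5925 -0.0505  0.0073] tcp jig [-0.0275 -0.2196] [-0.1 -0.3  0.2]
```

View pics/w5.png

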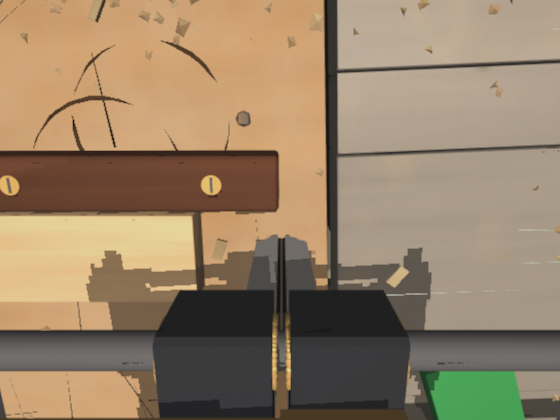

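Emit:
step_arm(targets=[[[0,-0.012,0],[0,0,0]],[[0,-0.01,0],[0,0,0]],[[0,-0.008,0],[0,0,0]],[[0,-0.008,0],[0,0,0]],[[0,-0.008,0],[0,0,0]],[[0,-0.008,0],[0,0,0]],[[0,-0.006,0],[0,0,0]],[[0,0,0],[0,0,0]],[[0,0,0],[0,0,0]]])

```text
time_s: 7.85
tcp_pos: [0.5947, 0.0092, 0.0064]
orientation: [[-0.0, -0.044, -0.999], [0.0, -0.999, 0.044], [-1.0, -0.0, 0.0]]
contact_force: [-0.4, -0.9, -0.3]
grip_width: 0.002
```

```bash
python3 shot.py w6
python3 - <<'E'
from cell import *
import cv2
im,d=get_image('top')
cv2.imwrite('pics/t6.png',cv2.resize(im[160:260,190:360,::-1],None,fx=4.5,fy=4.5,interpolation=cv2.INTER_CUBIC))
E
```

```text
7.85 [0.5947 0.0092 0.0064] tcp jig [-0.0279 -0.1599] [-0.4 -0.9 -0.3]
```

View pics/w6.png

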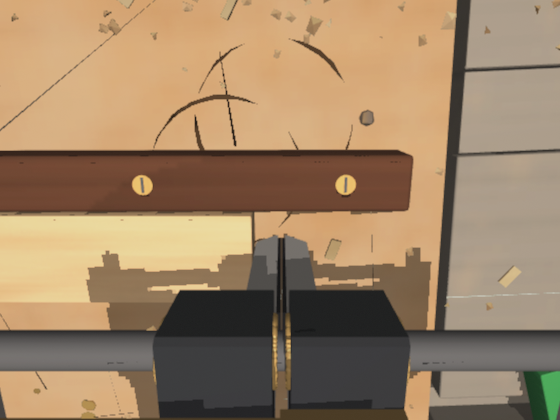

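View pics/t6.png

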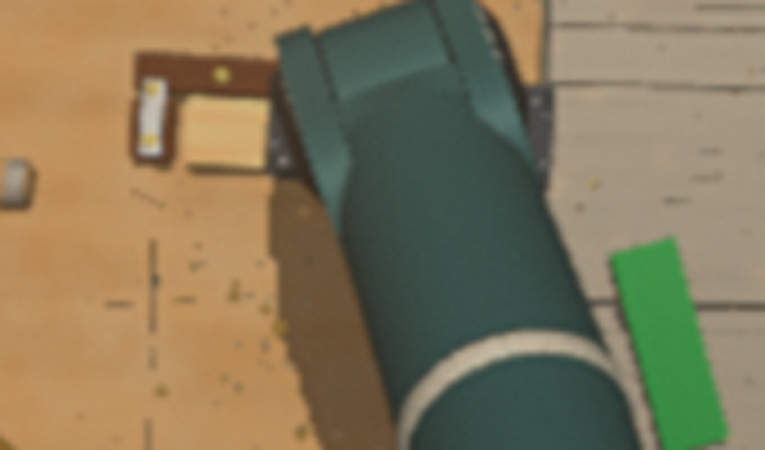

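Emit:
step_arm(targets=[[[0,-0.003,0],[0,0,0]],[[0,-0.002,0],[0,0,0]],[[0,-0.001,0],[0,0,0]],[[0,0,0],[0,0,0]],[[0,0,0],[0,0,0]]])

```text
time_s: 8.57
tcp_pos: [0.595, 0.0153, 0.0064]
orientation: [[-0.0, -0.043, -0.999], [0.0, -0.999, 0.043], [-1.0, -0.0, 0.0]]
contact_force: [0.5, 0.5, 0.4]
grip_width: 0.005
```

Emit:
step_arm(targets=[[[0,-0.001,0],[0,0,0]],[[0,-0.001,0],[0,0,0]],[[0,0,0],[0,0,0]]])

```text
time_s: 8.95
tcp_pos: [0.5951, 0.0174, 0.0064]
orientation: [[-0.0, -0.043, -0.999], [0.0, -0.999, 0.043], [-1.0, -0.0, 0.0]]
contact_force: [-0.0, 0.4, -0.2]
grip_width: 0.006
```

Emit:
step_arm(targets=[[[0,-0.001,0],[0,0,0]],[[0,-0.001,0],[0,0,0]],[[0,0,0],[0,0,0]]])

```text
time_s: 9.32
tcp_pos: [0.5952, 0.0184, 0.0064]
orientation: [[-0.0, -0.044, -0.999], [-0.001, -0.999, 0.044], [-1.0, 0.001, 0.0]]
contact_force: [-0.8, -4.7, 0.9]
grip_width: 0.008
```

```bash
python3 shot.py w7
```

```text
9.325 [0.5952 0.0184 0.0064] tcp jig [-0.0278 -0.1507] [-0.8 -4.7  0.9]
```

View pics/w7.png

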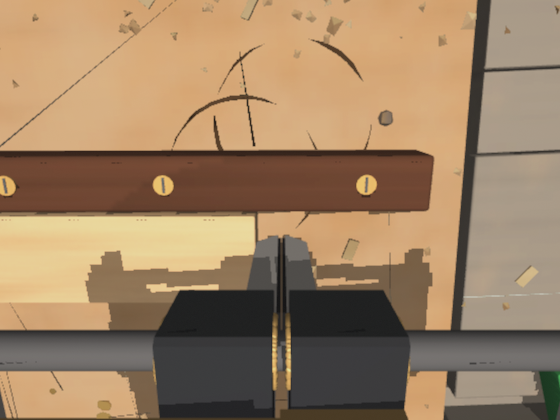

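Emit:
step_arm(targets=[[[0,-0.001,0],[0,0,0]],[[0,0,0],[0,0,0]]])

```text
time_s: 9.62
tcp_pos: [0.5952, 0.0185, 0.0064]
orientation: [[-0.0, -0.045, -0.999], [-0.002, -0.999, 0.045], [-1.0, 0.002, 0.0]]
contact_force: [-0.1, -9.1, 2.2]
grip_width: 0.01
```

Emit:
step_arm(targets=[[[0,0.025,0],[0,0,0]],[[-0.05,0,0],[0,0,0]],[[0,0,0.057],[0,0,0]],[[0,-0.052,0],[0,0,0]],[[0,-0.052,0],[0,0,0]],[[0,0,0],[0,0,0]],[[0,0,0],[0,0,0]]])

```text
time_s: 10.5
tcp_pos: [0.5416, 0.1014, 0.0563]
orientation: [[-0.0, -0.043, -0.999], [-0.0, -0.999, 0.043], [-1.0, 0.0, 0.0]]
contact_force: [0.0, -1.0, 0.6]
grip_width: 0.004
```

Emit:
step_arm(targets=[[[0,0,0],[0,0,0]],[[0,0,0],[0,0,0]],[[0.025,0,0],[0,0,0]],[[0.025,0,0],[0,0,0]],[[0,0,0],[0,0,0]],[[0,0,-0.01],[0,0,0]],[[0,0,-0.01],[0,0,0]],[[0,0,-0.005],[0,0,0]],[[0,0,0],[0,0,0]]], jaw=0.07)

```text
time_s: 11.62
tcp_pos: [0.5671, 0.1006, 0.0067]
orientation: [[0.0, -0.044, -0.999], [0.0, -0.999, 0.044], [-1.0, -0.0, -0.0]]
contact_force: [0.1, 0.5, -0.6]
grip_width: 0.742
```

```bash
python3 shot.py w8
```

```text
11.625 [0.5671 0.1006 0.0067] tcp jig [-0.0594 -0.0698] [ 0.1  0.5 -0.6]
```

View pics/w8.png

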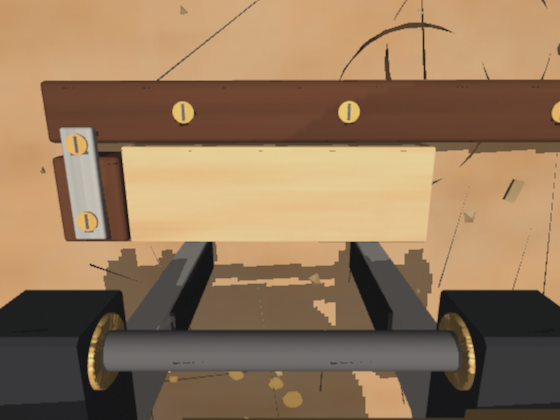

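Square against the end stop; a few mm left to the fence.

Emit:
step_arm(targets=[[[0,0,-0.002],[0,0,0]],[[0,0,-0.001],[0,0,0]],[[0,0,-0.001],[0,0,0]],[[0,0,0],[0,0,0]]])

```text
time_s: 12.18
tcp_pos: [0.5702, 0.1005, 0.0064]
orientation: [[-0.001, -0.043, -0.999], [-0.0, -0.999, 0.043], [-1.0, 0.0, 0.001]]
contact_force: [-5.0, -0.5, 3.5]
grip_width: 0.749
```

Emit:
step_arm(targets=[[[0,0,-0.001],[0,0,0]],[[0,0,0],[0,0,0]]])

```text
time_s: 12.42
tcp_pos: [0.5703, 0.1005, 0.0063]
orientation: [[-0.003, -0.043, -0.999], [-0.001, -0.999, 0.043], [-1.0, 0.001, 0.003]]
contact_force: [-12.1, -0.2, 8.8]
grip_width: 0.745
```

Emit:
step_arm(targets=[[[0,0,0.01],[0,0,0]],[[0,0,0.02],[0,0,0]],[[-0.05,0,0],[0,0,0]],[[-0.05,0,0],[0,0,0]],[[-0.02,0,0],[0,0,0]],[[0,0,0],[0,0,0]],[[0,0,0],[0,0,0]]])

```text
time_s: 13.3
tcp_pos: [0.5412, 0.1015, 0.1255]
orientation: [[-0.001, -0.043, -0.999], [-0.0, -0.999, 0.043], [-1.0, 0.0, 0.001]]
contact_force: [0.3, 0.5, -0.6]
grip_width: 0.744
```

```bash
python3 shot.py w9
python3 - <<'E'
from h import *
im=np.load('w9.npz')['im']
cv2.imwrite('pics/w9c.png',cv2.resize(im[0:260,60:460,::-1],None,fx=2,fy=2,interpolation=cv2.INTER_CUBIC))
E
```

```text
13.3 [0.5412 0.1015 0.1255] tcp jig [-0.0853 -0.07  ] [ 0.3  0.5 -0.6]
```

View pics/w9c.png

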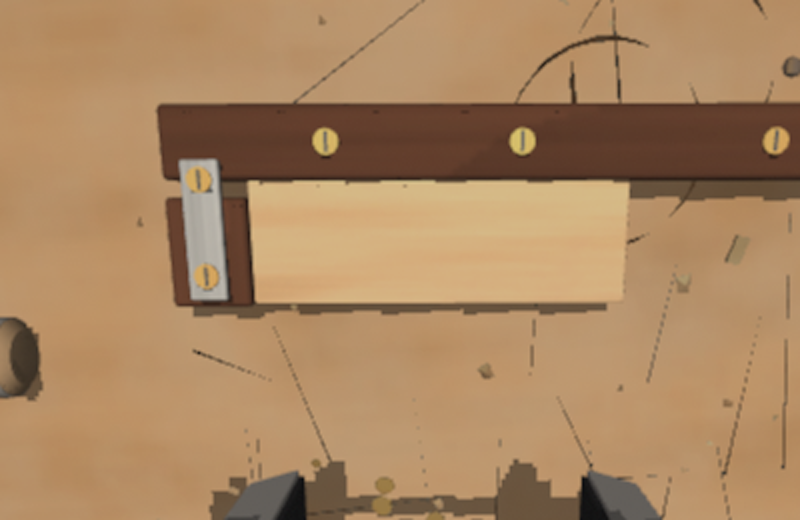

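Run:
```python
from h import *
q=np.load('w9.npz');f=lambda a,z:tojig(pix2world(q,np.array(a)/2+[60,0]-.25,z))
B=f([[247,180],[630,181],[624,300],[253,302]],.019);print(B,B.mean(0))
print('angles',(B[1,0]-B[0,0])/.14,(B[2,0]-B[3,0])/.14)
print(f([[164,178],[790,179],[247,200],[252,302]],.022))
```

```text
[[-0.0014  0.0003]
 [-0.0018 -0.139 ]
 [-0.045  -0.1395]
 [-0.0457  0.001 ]] [-0.023475 -0.0693  ]
angles -0.0028571428571428567 0.004999999999999994
[[-0.0008  0.0294]
 [-0.0012 -0.1958]
 [-0.0084  0.    ]
 [-0.0453  0.0006]]
```

Home in both axes (centre about x −23, y −69 mm relative to the jig). I'll move the hand clear and hand in.

Emit:
step_arm(targets=[[[-0.05,0,0.04],[0,0,0]],[[-0.03,0,0.04],[0,0,0]],[[0,0,0],[0,0,0]],[[0,0,0],[0,0,0]]])

```text
time_s: 13.85
tcp_pos: [0.4629, 0.1048, 0.2045]
orientation: [[-0.001, -0.044, -0.999], [-0.0, -0.999, 0.044], [-1.0, 0.0, 0.001]]
contact_force: [0.6, -0.4, 0.3]
grip_width: 0.744
```

Run:
```python
from cell import *
import cv2
im,d=get_image('top');cv2.imwrite('pics/t10.png',im[:,:,::-1])
print(get_obs()['time_s']);print(job_done())
```

```text
13.9
the job is handed in; nothing more can be done
None
```

View pics/t10.png

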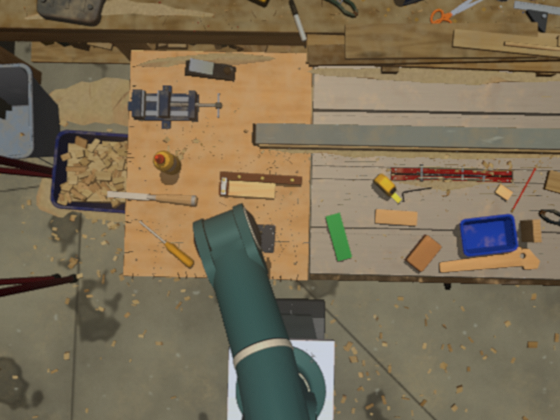

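The board is home in the corner of the jig, and I handed the job in at 13.9 s of the 53 s allowed. The hand-in gave no verdict.

- **How it was done:** I squared the board to the fence by pushing its near long side with the open fingertips. Then I pushed its right end against the end stop with the fingers shut (about 9 N), and finally pressed it against the fence with the open fingertips (about 12 N). I only slid it.
- **Last checks:** The final close-up puts the board's centre at about x = −23.5 mm, y = −69.3 mm in the jig's frame (home is −22.5, −70). The angle error is no more than about 0.005 rad. No gap shows at the fence or the end stop.
- **Other things:** In the last top view the other objects are where they started, and the hand is about 0.2 m above the table.
- **Limits:** The camera calibration is only good to about 2 mm, so the close-up figures could be off by that much. The contact forces on both faces agree with the board being home. I saw no lifting or tipping in the pictures, but I did not measure either directly. No check failed or disagreed.

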